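# Shut a split shaft bearing and hold it pinned

### The job

Swing the hinged cap of the split shaft bearing fully shut over the shaft. Then take the long square-headed pin from the wooden block, push it down through the cap's sprung collar into the hole of the lower half until the collar is pressed down nearly all the way or fully, and finish while still holding the pin pressed down like that, so that the halves stay pressed shut. Leave the short pin, the screwdriver, the washer and the oil can alone.

Things in the scene. Friction and masses are not known exactly. Their poses are not given: they have to be found in the camera images.
- bearing: Dark iron split bearing fixed to the bench; place and yaw vary. Origin: centre of its underside, under the shaft axis; z up. Lower half: x -62 to +50 mm, y +-28 mm, flat top (parting plane) 45 mm above the bench; a thin foot plate 150 x 80 mm. A fixed steel shaft 22 mm across runs along y, axis at parting-plane height, from y = -70 to +260 mm.
- gear (a point): Centre of the 38 mm radius gear fixed on the shaft, at y = +178 mm of the bearing, 45 mm above the bench. A smaller gear stands beside it (x +36 to +92 mm) and a shaft post, 66 mm high, beyond it (y +219 to +245 mm). None of these is taller than 85 mm.
- pin_hole (a point): Centre of the mouth of the vertical pin hole in the lower half, on the parting plane (45 mm above the bench), at x = -42 mm, y = 0 of the bearing. Round hole 14 mm across with a small chamfer, right through to the bench. Axes as the bearing's.
- cap_hinge (a point): Middle of the cap's hinge axis, at x = +50 mm, y = 0, 45 mm above the bench in the bearing's frame; the axis is the bearing's y.
- cap (a joint): Angle of the hinged upper half (cap, 300 g), rad: 0 = fully shut (rigid stop), growing as its free end (towards the bearing's -x) lifts and swings over towards +x; starts between 0.8 and 1.35. Stiff hinge: it stays where it is left; some 3 to 8 N on its back shuts it. It is 56 mm wide along y; its lug, 10 mm thick, shut at bearing x = -62 to -22 mm, has a 15 mm hole over pin_hole.
- cap_back (a point): Centre of the flat back (top when shut) of the cap's hump over the shaft; moves with the cap. Hump back: 46 mm across (shut: bearing x -23 to +23 mm) by 56 mm along y. It lies 50 mm from the hinge axis along the cap and 24 mm above the parting plane (shut: 69 mm above the bench). Axes: x and y as the bearing's when shut, z out of the back.
- collar (a joint): Travel of the sprung collar on the cap's lug, m: 0 = up, 0.006 = all the way down (rigid stop). A steel plate 26 x 26 x 6 mm with a 16 mm hole, over the lug's hole; cap shut and collar up, its top is 23 mm above the parting plane (68 mm above the bench). Takes about 2.5 N to start it down and 10 N to press it right down; springs back if let go.
- long_pin: The loose steel pin to use, 120 to 195 g. Origin at the centre of its tip, z towards the head. Round shank 12 mm across, 55 mm long, tapered tip; then a round flange 28 mm across (z 55 to 63 mm); then a square grip 20 x 20 mm (sides along its x and y), z 63 to 99 mm. It stands tip down in one of the two holes of the wooden block, flange on the block's top.
- long_pin_tip (a point): Centre of the long pin's tip (the same point as its origin).
- rack: Wooden block fixed to the bench, 70 (x) x 150 (y) x 64 mm high, at a varying place and yaw; origin at the centre of its underside. Two vertical holes 14.5 mm across, right through, at y = -45 and +45 mm; the long pin stands in one, the short pin in the other, either way round.
- short_pin: Bystander: a short steel pin (shank 12 x 30 mm) with a low round domed head, 28 mm across and 16 mm tall, standing in the other hole of the block. Origin at its tip.
- screwdriver: Bystander: black-handled screwdriver 200 mm long lying on the bench near the robot. Origin at the middle of its underside, x along it towards the blade.
- washer: Bystander: steel washer 44 mm across, 6 mm thick, flat on the bench. Origin at the centre of its underside.
- oil_can: Bystander: dark round can 60 mm across and 110 mm tall, standing on the bench. Origin at the centre of its underside.
There are look-alikes about, which are no part of the job. Leave any orange or pink look-alike of the long_pin alone.

How it is judged:
By the outcome, as a careful person would: the job done as asked, in the order asked, and still so for the second after the job is handed in, while the arm keeps its last pose, push and grip.
It also fails if it takes over 61 s, if anything falls off the work surface, if the arm or the gripper's body presses on something with over 40 N, if the wrist force passes 120 N, or if a joint passes its speed limit or range.

### The arm

A 6-joint arm with a two-finger parallel gripper is mounted at the origin on the work surface. World frame = base frame: x ahead of the robot, y to its left, z up, the work surface at z = 0. Lengths are in m, angles in rad, forces in N, time in s.
With the tool pointing down it reaches from about 0.225 to 0.875 m from the base axis. Payload 3.4 kg.
Tool frame: the origin (TCP) lies between the finger pads; the fingertips stand 19 mm ahead of it and the grasp point (between the pads) is the TCP (manip.tip_reach is the distance from the TCP to the fingertips, in m); z points along the fingers, x is the direction in which the jaws open and shut, and the axes are right-handed (so a half turn about z gives the same grasp; the last joint's range is limited). The gripper opens to 85 mm and grips with 20 to 120 N. Pads are 22 mm wide; open, the fingers measure 114 mm over their backs; the gripper's body (76 mm by 85 mm) begins 54 mm behind the grasp point. The pads swing forward as they close: fully open they stand 13 mm farther back than shut.
Start: joints at [1.054, 0.276, 1.505, -0, 1.361, -0.121], TCP at [0.222, 0.531, 0.25] pointing down, gripper open.
Joint ranges: [-2.89, 2.89], [-0.75, 2.08], [0.22, 2.7], [-1.18, 4.32], [0.11, 2.71], [-2.7, 2.7]. Speed limits (rad/s): [2.57, 2.57, 3.14, 3.14, 3.14, 3.14].

### API

Orientations are given as a unit quaternion [w, x, y, z].
In Python, from rig import manip gives the robot as it stands.
- The arm moves only by the tool send_rows, never from a script. Its arguments are lists of equal length, an entry for each row: "delta_pos": the shift along the tool's x, y, z normalised to -1 to 1, where 1 is 40 cm, a list of three; "angular": the turn, a rotation vector about the tool's x, y, z normalised to -1 to 1, where 1 is 0.08 rad, a list of three. A call has 1 to 5 rows; each row shifts and turns the commanded pose from where the row before left it, along the tool's axes as they then stand; what a row does not reach is not made up. A row lasts 1/12 s, in which the tool goes at most 41.7 mm and 7.16 degrees, less where a joint would pass 70% of its speed; a pose out of reach is approached as far as the arm can. A call with a number of a shift or a turn outside -1 to 1 is refused whole. A call with a gripper value outside its range is refused whole. "hand" is the finger opening in mm, from 0 to 85.4, set as the call begins (left out, the last holds). The fingers move at their own pace and stop on an object; "squeeze" is the grip in N (left out, the last holds). Time passes only in rows, so rows that do not move let the fingers close. It gives the time, the measured TCP pose, the force and the opening at its end, in the units of the state.
- manip.get_state(): the state, without advancing time (a new reading comes with each control period).
- manip.get_image(name): name is "scene" or "top"; returns the picture (400x640x3 uint8, blue, green, red); there is no depth.
- manip.calibration(name): a dict with "fx", "fy", "cx", "cy" (pixels), "k1" (the pictures are not rectified: a ray, as slopes to the right and down, at radius r is drawn at 1 + k1 r^2 times it, then the intrinsics apply), "camera_from_world" (4x4, takes a point from world to camera coordinates). Camera axes: x right, y up, looking along -z (the intrinsics and any distortion apply to the point x, -y, -z); pixel columns grow to the right and rows downward; lengths in m; the calibration is good to about 2 mm. A picture is of the moment at which its call begins. calibration takes no time and is no camera call.
- manip.sign_off(): hands the job in, once; it reports no verdict.
The state is a dict: "clock": time; "qpos": joint angles; "qd": joint speeds; "effort": joint torques, N m; "position": TCP position; "ee_rot": TCP orientation; "contact_force": force on the tool from outside, world axes, zero at the start; "moment": the same for the moment, N m; "width": finger opening in m.
Only numpy, scipy, OpenCV 4.12 (cv2) and the standard library are available. Lean on these libraries where they do the work, as an engineer would, in place of code of your own. Each camera call takes 0.05 s, during which the arm holds its last target.

## Working session

There is one attempt and no reset: what is moved stays moved. The work goes in short steps, Python scripts to look and compute and a tool call to move; the robot and the scene stay as the last step left them, time stands still between calls to the robot, and variables do not carry over. Pictures are saved under pics/ and viewed, and the job is handed in when it is done.

Besides the shell and the picture viewer there is one more tool, called after ">>>" as a command line: name --argument value ..., lists and objects as JSON in quotes. send_rows: Moves the arm, as the interface text tells. Scaled input: -1 to 1 covers 40 cm each way for a shift and 0.08 rad each way for a turn. Its arguments: {"type":"object","properties":{"delta_pos":{"type":"array","items":{"type":"array","items":{"type":"number"}}},"angular":{"type":"array","items":{"type":"array","items":{"type":"number"}}},"hand":{"type":"number"},"squeeze":{"type":"number"}},"required":["delta_pos","angular"]}

```bash
ls; mkdir -p pics
python3 - <<'E'
from rig import manip
import cv2
print(manip.get_state())
for n in ("scene","top"):
    im=manip.get_image(n); cv2.imwrite(f"pics/{n}0.png",im)
    print(n,manip.calibration(n))
print(manip.tip_reach)
E
```

```text
pics
{'clock': 0.0, 'qpos': array([ 1.05400500e+00,  2.76564160e-01,  1.50617300e+00,  6.34596673e-06,
        1.36069540e+00, -1.21006387e-01]), 'qd': array([-0.00082719, -0.00082775,  0.00034205, -0.00113276,  0.00077479,
       -0.00153617]), 'effort': array([-2.27109849e-03, -4.16761100e+01, -2.45807111e+01, -3.46591014e-04,
        1.10049875e-02,  1.31077570e-05]), 'position': array([0.22143115, 0.53009528, 0.24944138]), 'ee_rot': array([ 4.10988261e-04,  8.32325843e-01,  5.54285887e-01, -8.23047971e-04]), 'contact_force': array([ 0.15325352,  0.53690944, -1.02114192]), 'moment': array([-0.03065535,  0.01381577,  0.00066085]), 'width': 0.0851038877350124}
scene {'fx': 435.9781208653857, 'fy': 435.9781208653857, 'cx': 319.7233501466103, 'cy': 191.22671604945378, 'k1': 0.02784233332386048, 'camera_from_world': array([[ 0.83247095,  0.55403155,  0.00641522, -0.44462417],
       [-0.48092618,  0.71677855,  0.50491436,  0.25311376],
       [ 0.2751402 , -0.42341179,  0.8631456 , -1.1088264 ],
       [ 0.        ,  0.        ,  0.        ,  1.        ]])}
top {'fx': 456.6417142315516, 'fy': 456.6417142315516, 'cx': 319.45165223087747, 'cy': 199.38580221222566, 'k1': -0.04223300571197261, 'camera_from_world': array([[-0.04394063, -0.9990237 , -0.00456824, -0.00441554],
       [ 0.97856209, -0.04396071,  0.20120561, -0.57155972],
       [-0.20121   ,  0.00437079,  0.97953838, -1.00011513],
       [ 0.        ,  0.        ,  0.        ,  1.        ]])}
0.019
```

View pics/scene0.png

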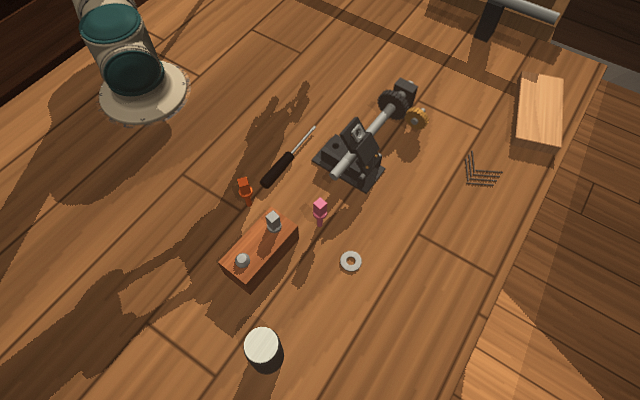

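View pics/top0.png

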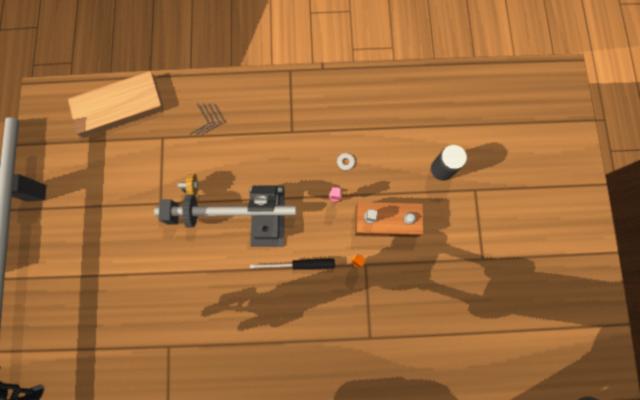

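The scene view shows the bearing with its cap up (350,145), the block with a grey square head (273,220) and a round dome (242,260), and orange (244,187) and pink (320,209) look-alikes. In the top view the square head is at (371,215), the dome at (410,218), pink at (335,194) and orange at (359,261). I'll enlarge these.

```bash
cat > h.py <<'E'
import numpy as np, cv2
from scipy.optimize import least_squares
from rig import manip
C={n:manip.calibration(n) for n in("scene","top")}
def proj(n,P):
    c=C[n];P=np.atleast_2d(P);q=P@c["camera_from_world"][:3,:3].T+c["camera_from_world"][:3,3]
    s=np.c_[q[:,0],-q[:,1]]/(-q[:,2:3]);r2=(s**2).sum(1,keepdims=True);s=s*(1+c["k1"]*r2)
    return s*[c["fx"],c["fy"]]+[c["cx"],c["cy"]]
def tri(a,b):
    f=lambda P:np.r_[proj("scene",P)[0]-a,proj("top",P)[0]-b]
    r=least_squares(f,[.5,0,.05]);return r.x,np.abs(r.fun).max()
def onz(n,px,z):
    r=least_squares(lambda p:proj(n,[p[0],p[1],z])[0]-px,[.5,0]);return r.x
def crop(im,x,y,w,h,k,fn):
    c=cv2.resize(im[y:y+h,x:x+w],None,fx=k,fy=k,interpolation=cv2.INTER_CUBIC)
    for i in range(0,w,10):
        cv2.putText(c,str(x+i),(i*k,8),0,.3,(255,255,255),1); cv2.line(c,(i*k,9),(i*k,14),(255,255,255),1)
    for j in range(0,h,10):
        cv2.putText(c,str(y+j),(0,j*k+4),0,.3,(255,255,255),1)
    cv2.imwrite(fn,c)
E
python3 - <<'E'
from h import *
s=cv2.imread("pics/scene0.png");t=cv2.imread("pics/top0.png")
crop(s,210,190,120,100,6,"pics/c1.png")
crop(s,300,70,140,130,5 if 0 else 4,"pics/c2.png")
crop(t,325,170,110,100,6,"pics/c3.png")
crop(t,150,160,150,95,5,"pics/c4.png")
E
```

```text
(no output)
```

View pics/c1.png

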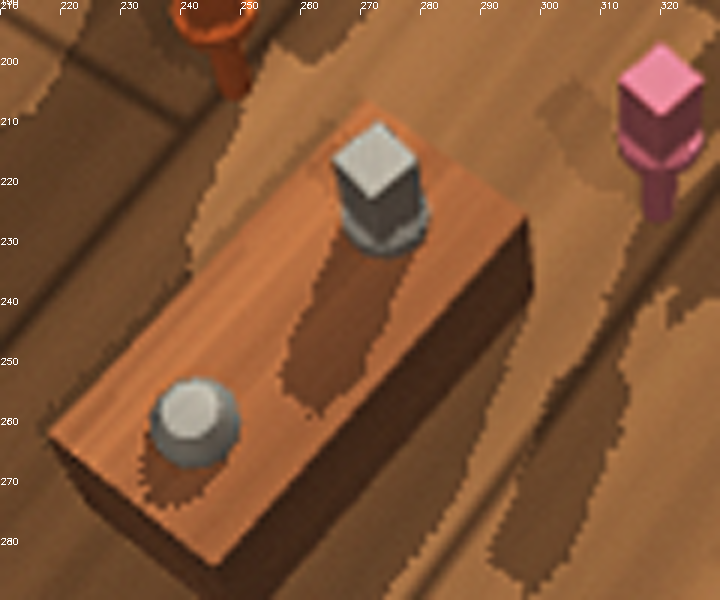

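View pics/c2.png

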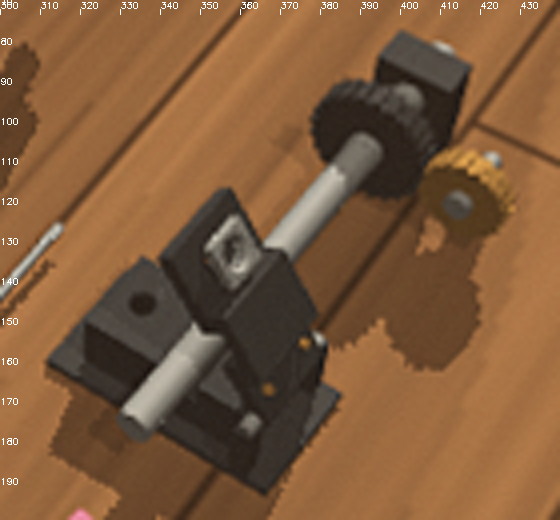

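View pics/c3.png

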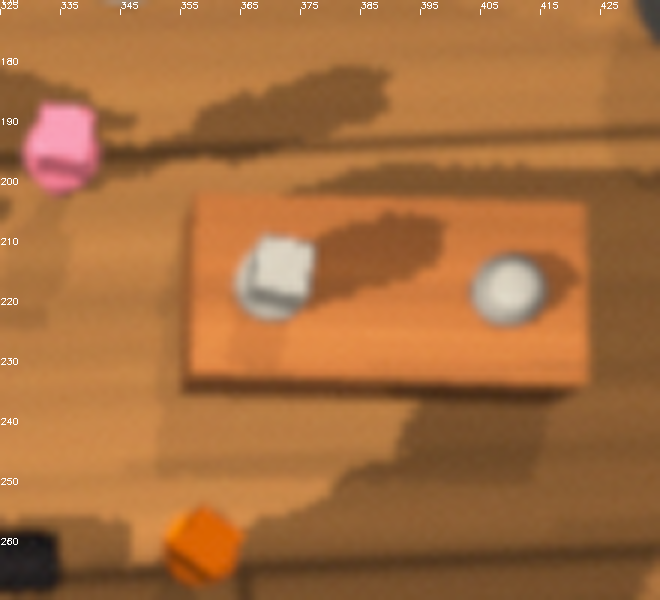

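View pics/c4.png

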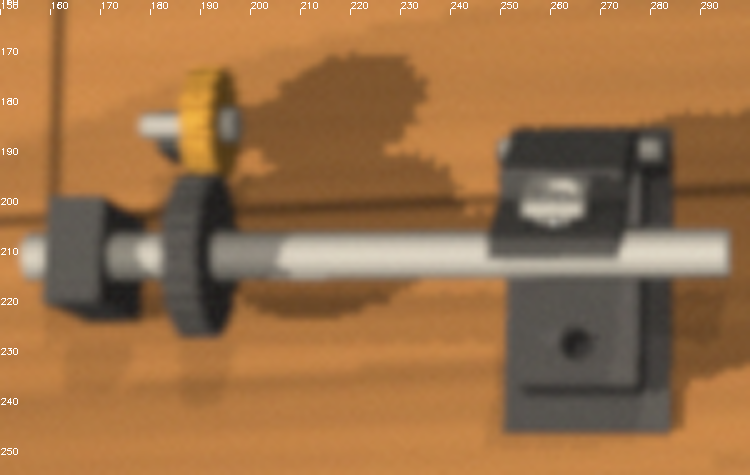

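The crops confirm it. The grey square-headed pin with a flange (scene 273,217; top 373,214) fits the long pin. The dome (241,259) is the short pin, and the orange and pink ones stand on the bench and must be left. Next I measure both the pin and the bearing from the two views.

```bash
cat > m.py <<'E'
from h import *
def p(x,y,k,u,v): return np.array([x+(u+.5)/k-.5,y+(v+.5)/k-.5])
S1=lambda u,v:p(210,190,6,u,v);S2=lambda u,v:p(300,70,4,u,v);T3=lambda u,v:p(325,170,6,u,v);T4=lambda u,v:p(150,160,5,u,v)
hs=np.mean([S1(378,122),S1(418,158),S1(376,197),S1(333,160)],0); ht=np.mean([T3(273,236),T3(315,241),T3(308,296),T3(262,288)],0)
print("head top",tri(hs,ht), "expect z .064-.055+.099=.108")
print("dome", tri(S1(193,412),T3(510,288)))
for n,q in(("s",[S1(378,122),S1(418,158),S1(376,197),S1(333,160)]),("t",[T3(273,236),T3(315,241),T3(308,296),T3(262,288)])):
    P=np.array([onz("scene" if n=="s" else "top",a,.108) for a in q]);print(n,P.round(4).tolist(),[round(float(np.degrees(np.arctan2(*(P[(i+1)%4]-P[i])[::-1]))),1) for i in range(4)],np.linalg.norm(np.roll(P,-1,0)-P,axis=1).round(4))
print("rack top corners scene",[onz("scene",S1(*a),.064).round(4).tolist() for a in((48,433),(215,565),(528,215),(370,100))])
print("rack top corners top",[onz("top",T3(*a),.064).round(4).tolist() for a in((190,192),(588,203),(586,385),(188,376))])
print("hole",tri(S2(143,303),T4(576,343)),"shaft end top pix on z.045",onz("top",T4(729,252),.045),onz("top",T4(22,255),.045))
# fit bearing
obs=[("scene",S2(143,303),(-.042,0,.045)),("top",T4(576,343),(-.042,0,.045)),
("top",T4(505,432),(-.075,.04,.003)),("top",T4(671,432),(-.075,-.04,.003)),
("scene",S2(48,362),(-.075,-.04,.003)),("scene",S2(265,493),(.075,-.04,.003)),
("top",T4(729,252),(0,-.07,.045)),("top",T4(22,255),(0,.26,.045)),("scene",S2(136,420),(0,-.07,.045))]
def W(b,P):
    c,s=np.cos(b[2]),np.sin(b[2]);return np.array([b[0]+c*P[0]-s*P[1],b[1]+s*P[0]+c*P[1],P[2]])
f=lambda b:np.concatenate([proj(n,W(b,P))[0]-q for n,q,P in obs])
r=least_squares(f,[.55,.1,0],loss="soft_l1");print("bearing",r.x,r.fun.reshape(-1,2).round(1).tolist())
b=r.x
print("hole",W(b,(-.042,0,.045)),"hinge",W(b,(.05,0,.045)))
# cap angle: hump back corners; cap-frame: along a from hinge towards free, h above
def cap(th,a,y,h):
    return W(b,(.05-a*np.cos(th)+h*np.sin(th),y,.045+a*np.sin(th)+h*np.cos(th)))
for th in np.arange(.8,1.4,.1):
    print(round(th,1),*[proj(n,cap(th,*q))[0].round(0) for n in("scene","top") for q in((.112,.028,.01),(.112,-.028,.01),(.092,0,.023))])
np.save("b.npy",b)
E
python3 m.py
```

```text
head top (array([ 0.52313549, -0.1443059 ,  0.11020838]), np.float64(0.23287092485122685)) expect z .064-.055+.099=.108
dome (array([ 0.51585037, -0.23196821,  0.0751199 ]), np.float64(0.17633864126185017))
s [[0.5152, -0.1324], [0.5331, -0.1356], [0.5303, -0.1536], [0.5116, -0.1508]] [-10.2, -98.7, 171.4, 79.0] [0.0181 0.0182 0.0189 0.0188]
t [[0.5342, -0.1397], [0.5317, -0.155], [0.5114, -0.151], [0.5151, -0.1344]] [-99.5, 168.9, 77.4, -15.5] [0.0155 0.0206 0.017  0.0198]
rack top corners scene [[0.4786, -0.2599], [0.5479, -0.2643], [0.559, -0.1162], [0.4909, -0.1107]]
rack top corners top [[0.5606, -0.1141], [0.5495, -0.2666], [0.4795, -0.2596], [0.4898, -0.1091]]
hole (array([0.51031376, 0.09915391, 0.04636718]), np.float64(0.2716382339818324)) shaft end top pix on z.045 [0.55071773 0.02739987] [0.56405163 0.36008194]
bearing [ 0.55031615  0.0980829  -0.04646697] [[-0.3, -0.4], [-0.1, 1.1], [-0.8, -0.6], [-0.6, -0.5], [1.0, 0.2], [1.5, 1.1], [-0.3, 1.6], [0.9, 0.7], [-1.4, 1.2]]
hole [0.50836148 0.10003381 0.045     ] hinge [0.60026218 0.09576039 0.045     ]
0.8 [353. 116.] [337. 133.] [354. 131.] [247. 214.] [273. 214.] [261. 204.]
0.9 [357. 116.] [341. 133.] [358. 132.] [247. 209.] [273. 209.] [260. 200.]
1.0 [361. 116.] [345. 134.] [362. 133.] [246. 204.] [273. 204.] [260. 195.]
1.1 [365. 117.] [350. 135.] [366. 134.] [246. 199.] [273. 199.] [260. 191.]
1.2 [370. 118.] [354. 136.] [370. 136.] [246. 194.] [272. 194.] [260. 186.]
1.3 [375. 120.] [359. 138.] [374. 138.] [246. 188.] [272. 189.] [260. 182.]
```

The head top triangulates to z=0.110 (0.108 expected) and the rack-hole geometry agrees. The hole triangulates to z=0.046, and the cap is at about 0.87 rad. Now a planning helper, then I move behind the cap.

```bash
cat > plan.py <<'E'
import sys,json
from h import *
from scipy.spatial.transform import Rotation as R
def st():
    s=manip.get_state();q=s["ee_rot"];return s,np.array(s["position"]),R.from_quat([q[1],q[2],q[3],q[0]])
def plan(target,yawdeg,n):
    s,p,r=st();y=np.radians(yawdeg)
    goal=R.from_matrix(np.c_[[np.cos(y),np.sin(y),0],[np.sin(y),-np.cos(y),0],[0,0,-1]])
    w=(r.inv()*goal).as_rotvec()/n; d=(np.array(target)-p)/n
    rows=[];ang=[]
    for i in range(n):
        rows.append((r.inv().apply(d)/.4).round(4).tolist());ang.append((w/.08).round(3).tolist());r=r*R.from_rotvec(w)
    print("pos",p.round(4),"yaw",np.degrees(np.arctan2(*st()[2].as_matrix()[:2,0][::-1])).round(2),"step mm",(np.linalg.norm(d)*1e3).round(1))
    print(json.dumps(rows));print(json.dumps(ang))
if __name__=="__main__":
    a=list(map(float,sys.argv[1:]));plan(a[:3],a[3],int(a[4]))
E
python3 plan.py .635 .094 .24 87.4 15
```

```text
pos [0.2215 0.5302 0.2495] yaw 67.32 step mm 40.1
[[-0.0405, 0.0916, 0.0016], [-0.0426, 0.0906, 0.0016], [-0.0447, 0.0896, 0.0016], [-0.0468, 0.0886, 0.0016], [-0.0489, 0.0874, 0.0016], [-0.0509, 0.0863, 0.0016], [-0.0529, 0.0851, 0.0016], [-0.0549, 0.0838, 0.0016], [-0.0568, 0.0825, 0.0016], [-0.0587, 0.0812, 0.0016], [-0.0606, 0.0798, 0.0016], [-0.0625, 0.0783, 0.0016], [-0.0643, 0.0768, 0.0016], [-0.066, 0.0753, 0.0016], [-0.0678, 0.0738, 0.0016]]
[[-0.0, 0.001, -0.292], [-0.0, 0.001, -0.292], [-0.0, 0.001, -0.292], [-0.0, 0.001, -0.292], [-0.0, 0.001, -0.292], [-0.0, 0.001, -0.292], [-0.0, 0.001, -0.292], [-0.0, 0.001, -0.292], [-0.0, 0.001, -0.292], [-0.0, 0.001, -0.292], [-0.0, 0.001, -0.292], [-0.0, 0.001, -0.292], [-0.0, 0.001, -0.292], [-0.0, 0.001, -0.292], [-0.0, 0.001, -0.292]]
```

>>> send_rows --delta_pos '[[-0.04, 0.09, 0], [-0.042, 0.09, 0.002], [-0.045, 0.09, 0.002], [-0.047, 0.089, 0.002], [-0.049, 0.087, 0.002]]' --angular '[[0, 0, -0.29], [0, 0, -0.29], [0, 0, -0.29], [0, 0, -0.29], [0, 0, -0.29]]' --hand 0 --squeeze 40

```text
clock: 0.52
position: [0.3595, 0.3841, 0.2467]
ee_rot: [0.0, 0.798, 0.602, -0.0]
contact_force: [0.5, 0.1, 0.3]
width: 0.0259
```

>>> send_rows --delta_pos '[[-0.051, 0.086, 0.002], [-0.053, 0.085, 0.002], [-0.055, 0.084, 0.002], [-0.057, 0.082, 0.002], [-0.059, 0.081, 0.002]]' --angular '[[0, 0, -0.29], [0, 0, -0.29], [0, 0, -0.29], [0, 0, -0.29], [0, 0, -0.29]]'

```text
clock: 0.93
position: [0.497, 0.2381, 0.2428]
ee_rot: [-0.0, 0.762, 0.647, -0.0]
contact_force: [0.4, 0.5, 0.5]
width: 0.0001
```

>>> send_rows --delta_pos '[[-0.061, 0.08, 0.002], [-0.062, 0.078, 0.002], [-0.064, 0.077, 0.002], [-0.066, 0.075, 0.002], [-0.068, 0.074, 0.002]]' --angular '[[0, 0, -0.29], [0, 0, -0.29], [0, 0, -0.29], [0, 0, -0.29], [0, 0, -0.29]]'

```text
clock: 1.35
position: [0.6345, 0.0926, 0.2385]
ee_rot: [-0.0, 0.724, 0.69, -0.0]
contact_force: [0.3, 0.9, -0.5]
width: 0.0001
```

>>> send_rows --delta_pos '[[0, 0, 0], [0, 0, 0]]' --angular '[[0, 0, 0], [0, 0, 0]]'

```text
clock: 1.52
position: [0.6347, 0.0923, 0.2377]
ee_rot: [-0.001, 0.725, 0.689, -0.001]
contact_force: [-0.4, -0.1, -0.7]
width: 0.0
```

```bash
python3 plan.py .637 .094 .119 87.4 5
python3 - <<'E'
from h import *
s=manip.get_state();print(s["clock"],s["width"],s["contact_force"],s["qpos"])
for n in("scene","top"): cv2.imwrite(f"pics/{n}1.png",manip.get_image(n))
s=cv2.imread("pics/scene1.png");t=cv2.imread("pics/top1.png")
cv2.imwrite("pics/a1.png",cv2.resize(np.hstack([s[50:250,250:450],t[100:300,180:380]]),None,fx=2,fy=2))
E
```

```text
pos [0.6347 0.0923 0.2377] yaw 87.05 step mm 23.7
[[0.0009, 0.0012, 0.0593], [0.0009, 0.0012, 0.0593], [0.0009, 0.0012, 0.0593], [0.0009, 0.0012, 0.0593], [0.0009, 0.0011, 0.0593]]
[[-0.005, 0.0, -0.015], [-0.005, 0.0, -0.015], [-0.005, 0.0, -0.015], [-0.005, 0.0, -0.015], [-0.005, 0.0, -0.015]]
1.5167 1.5131523755199123e-05 [-0.35199943 -0.07440029 -0.67403987] [ 3.58997616e-02  3.83675255e-01  1.37384708e+00  1.10499137e-04
  1.38601878e+00 -1.48348104e+00]
```

View pics/a1.png

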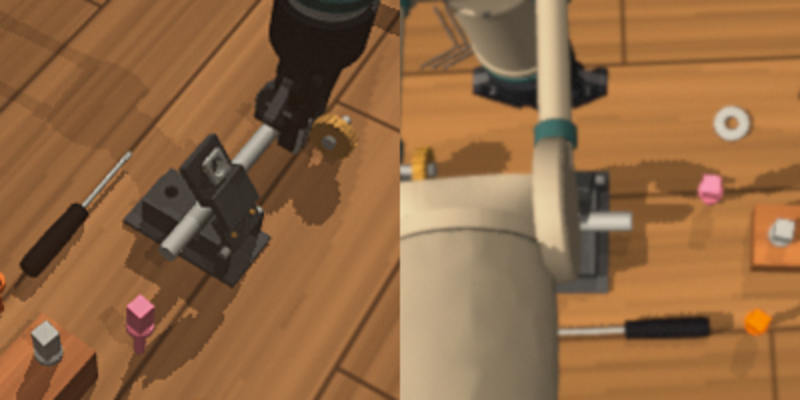

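The gripper is beyond the cap on its back (+x) side (scene crop 290,130), with the cap still up. I'll descend.

>>> send_rows --delta_pos '[[0.001, 0.001, 0.06], [0.001, 0.001, 0.06], [0.001, 0.001, 0.06], [0.001, 0.001, 0.06], [0.001, 0.001, 0.056]]' --angular '[[0, 0, -0.015], [0, 0, -0.015], [0, 0, -0.015], [0, 0, -0.015], [0, 0, -0.015]]'

```text
clock: 2.03
position: [0.6343, 0.098, 0.12]
ee_rot: [-0.0, 0.721, 0.693, -0.0]
contact_force: [-0.3, -0.4, -0.2]
width: 0.0
```

>>> send_rows --delta_pos '[[0, 0, 0]]' --angular '[[0, 0, 0]]'

```text
clock: 2.12
position: [0.6313, 0.0978, 0.1163]
ee_rot: [-0.003, 0.721, 0.693, -0.004]
contact_force: [-1.4, -0.2, -0.4]
width: -0.0001
```

Run:
```python
from h import *
s=manip.get_state();print(s["clock"],s["position"],s["contact_force"])
# path of contact corner in bearing frame
b=np.load("b.npy")
for th in (.9,.8,.7,.6,.5,.4,.3,.2,.1,0,-.03):
    a,h=.06,.024
    print(th,"edge bx",round(.05-a*np.cos(th)+h*np.sin(th),4),"tcp bx",round(.05-a*np.cos(th)+h*np.sin(th)+.011,4),"tcp z",round(.045+a*np.sin(th)+h*np.cos(th)+.019,4))
cv2.imwrite("pics/s2.png",cv2.resize(manip.get_image("scene")[60:210,290:440],None,fx=4,fy=4))
```

```text
2.1167 [0.63134474 0.09777826 0.11630477] [-1.40701153 -0.21075209 -0.37333024]
0.9 edge bx 0.0315 tcp bx 0.0425 tcp z 0.1259
0.8 edge bx 0.0254 tcp bx 0.0364 tcp z 0.1238
0.7 edge bx 0.0196 tcp bx 0.0306 tcp z 0.121
0.6 edge bx 0.014 tcp bx 0.025 tcp z 0.1177
0.5 edge bx 0.0089 tcp bx 0.0199 tcp z 0.1138
0.4 edge bx 0.0041 tcp bx 0.0151 tcp z 0.1095
0.3 edge bx -0.0002 tcp bx 0.0108 tcp z 0.1047
0.2 edge bx -0.004 tcp bx 0.007 tcp z 0.0994
0.1 edge bx -0.0073 tcp bx 0.0037 tcp z 0.0939
0 edge bx -0.01 tcp bx 0.001 tcp z 0.088
-0.03 edge bx -0.0107 tcp bx 0.0003 tcp z 0.0862
```

View pics/s2.png

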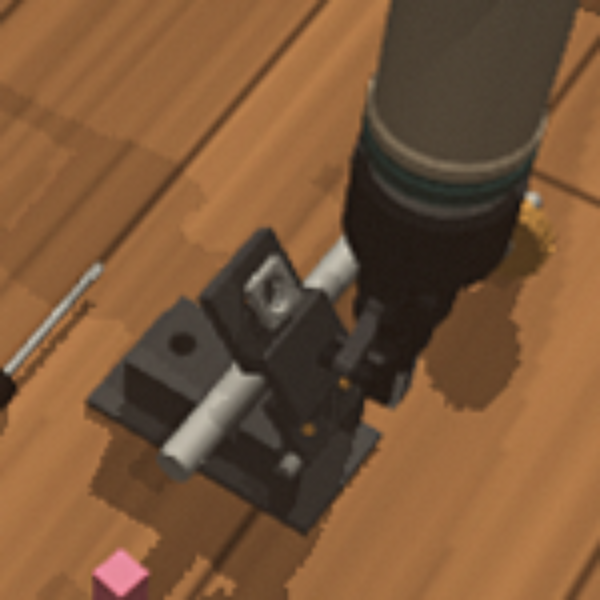

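>>> send_rows --delta_pos '[[0, -0.03, -0.01], [0, -0.03, -0.01], [0, -0.025, 0], [0, 0, 0]]' --angular '[[0, 0, 0], [0, 0, 0], [0, 0, 0], [0, 0, 0]]'

```text
clock: 2.5
position: [0.5994, 0.0981, 0.1309]
ee_rot: [0.0, 0.722, 0.692, 0.0]
contact_force: [0.4, -0.6, 0.4]
width: -0.0
```

```bash
python3 -c "
from h import *
s=manip.get_state();print(s['clock'],s['position'],s['contact_force'],s['ee_rot'])"
```

```text
2.5 [0.59940561 0.09808554 0.13085706] [ 0.38676627 -0.55222047  0.36343793] [9.19051780e-05 7.21509270e-01 6.92404703e-01 3.01982594e-04]
```

>>> send_rows --delta_pos '[[0, -0.0315, 0.018], [0, -0.0145, 0.007], [0, -0.014, 0.008], [0, -0.013, 0.01], [0, -0.012, 0.011]]' --angular '[[0, 0, 0], [0, 0, 0], [0, 0, 0], [0, 0, 0], [0, 0, 0]]'

```text
clock: 2.92
position: [0.568, 0.0991, 0.1088]
ee_rot: [0.001, 0.722, 0.692, 0.001]
contact_force: [-1.4, 0.4, 6.5]
width: 0.0001
```

Run:
```python
from h import *
s=manip.get_state();print(s["clock"],s["position"],s["contact_force"])
cv2.imwrite("pics/s3.png",cv2.resize(manip.get_image("scene")[60:210,290:440],None,fx=4,fy=4))
```

```text
2.9167 [0.56797458 0.0991325  0.10884566] [-1.4362119   0.35506344  6.52892603]
```

View pics/s3.png

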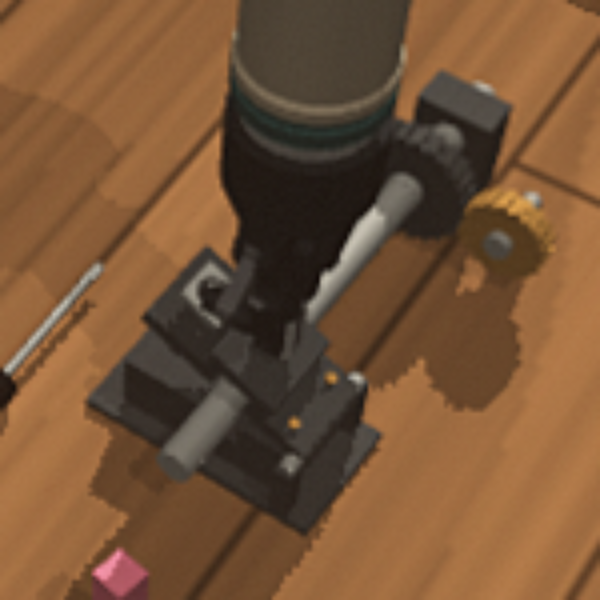

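The cap is swinging shut (about 0.4 rad, 6.5 N). I'll continue along the arc.

>>> send_rows --delta_pos '[[0, -0.014, 0.0125], [0, -0.01, 0.014], [0, -0.009, 0.014], [0, -0.006, 0.014], [0, 0, 0]]' --angular '[[0, 0, 0], [0, 0, 0], [0, 0, 0], [0, 0, 0], [0, 0, 0]]'

```text
clock: 3.38
position: [0.5536, 0.0997, 0.0879]
ee_rot: [0.001, 0.722, 0.692, 0.002]
contact_force: [-3.4, -0.6, 19.0]
width: 0.0
```

Run:
```python
from h import *
s=manip.get_state();print(s["clock"],s["position"],s["contact_force"])
cv2.imwrite("pics/s4.png",cv2.resize(manip.get_image("scene")[60:210,290:440],None,fx=4,fy=4))
```

```text
3.3833 [0.55362221 0.09965464 0.08791744] [-3.4402442  -0.58493715 19.04977128]
```

View pics/s4.png

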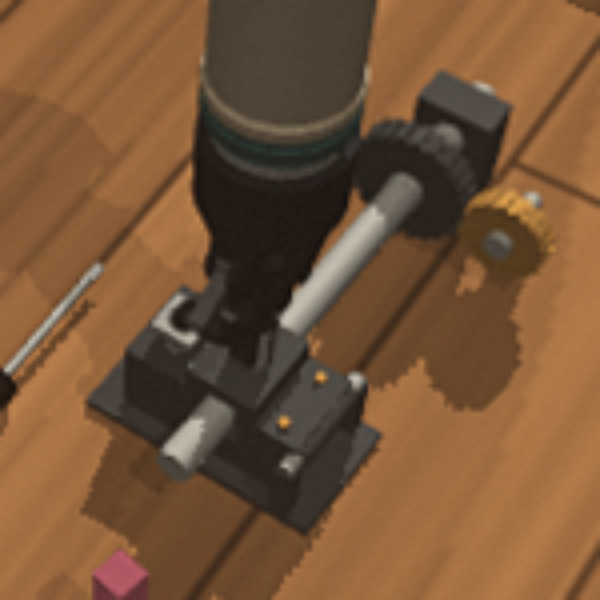

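The cap is fully shut: fingertips at z=0.069, which matches the shut hump height, and the force rose to 19 N at the stop. I'll lift and go to the pin.

>>> send_rows --delta_pos '[[0, 0, -0.07], [0, 0, -0.07], [0, 0, -0.07], [0, 0, -0.07], [0, 0, 0]]' --angular '[[0, 0, 0], [0, 0, 0], [0, 0, 0], [0, 0, 0], [0, 0, 0]]'

```text
clock: 3.85
position: [0.5553, 0.0999, 0.2021]
ee_rot: [0.003, 0.722, 0.692, 0.004]
contact_force: [0.5, -0.3, 0.4]
width: -0.0004
```

```bash
python3 plan.py .523 -.144 .20 79.5 10
```

```text
pos [0.5553 0.0999 0.2021] yaw 87.61 step mm 24.6
[[-0.0613, -0.0055, 0.0004], [-0.0613, -0.0047, 0.0004], [-0.0614, -0.0038, 0.0004], [-0.0614, -0.0029, 0.0005], [-0.0615, -0.002, 0.0005], [-0.0615, -0.0012, 0.0005], [-0.0615, -0.0003, 0.0005], [-0.0615, 0.0006, 0.0005], [-0.0615, 0.0014, 0.0005], [-0.0615, 0.0023, 0.0005]]
[[0.012, -0.002, 0.177], [0.012, -0.002, 0.177], [0.012, -0.002, 0.177], [0.012, -0.002, 0.177], [0.012, -0.002, 0.177], [0.012, -0.002, 0.177], [0.012, -0.002, 0.177], [0.012, -0.002, 0.177], [0.012, -0.002, 0.177], [0.012, -0.002, 0.177]]
```

>>> send_rows --delta_pos '[[-0.061, -0.006, 0], [-0.061, -0.005, 0], [-0.061, -0.004, 0], [-0.061, -0.003, 0], [-0.0615, -0.002, 0]]' --angular '[[0, 0, 0.177], [0, 0, 0.177], [0, 0, 0.177], [0, 0, 0.177], [0, 0, 0.177]]' --hand 50

```text
clock: 4.27
position: [0.5347, -0.0225, 0.1958]
ee_rot: [-0.001, 0.746, 0.666, -0.001]
contact_force: [-0.1, -0.5, -0.4]
width: 0.0499
```

>>> send_rows --delta_pos '[[-0.0615, -0.001, 0], [-0.0615, 0, 0], [-0.0615, 0.001, 0], [-0.0615, 0.001, 0], [-0.0615, 0.002, 0]]' --angular '[[0, 0, 0.177], [0, 0, 0.177], [0, 0, 0.177], [0, 0, 0.177], [0, 0, 0.177]]'

```text
clock: 4.68
position: [0.5187, -0.1445, 0.1957]
ee_rot: [-0.001, 0.769, 0.639, -0.001]
contact_force: [1.0, 0.9, -0.3]
width: 0.0503
```

>>> send_rows --delta_pos '[[0, 0, 0], [0, 0, 0]]' --angular '[[0, 0, 0], [0, 0, 0]]'

```text
clock: 4.85
position: [0.5189, -0.1444, 0.1959]
ee_rot: [-0.001, 0.77, 0.638, -0.0]
contact_force: [-0.0, -0.5, -0.4]
width: 0.0499
```

```bash
python3 plan.py .5232 -.144 .15 79.5 4
python3 - <<'E'
from h import *
s=manip.get_state();print(s["clock"],s["width"],s["position"],s["ee_rot"])
for n in("scene","top"): cv2.imwrite(f"pics/{n}5.png",manip.get_image(n))
s=cv2.imread("pics/scene5.png");t=cv2.imread("pics/top5.png")
crop(s,300,110,100,90,6,"pics/c5.png")
crop(t,235,170,70,80,7,"pics/c6.png")
cv2.imwrite("pics/c7.png",cv2.resize(np.hstack([s[150:300,200:350],t[140:290,320:470]]),None,fx=2.6,fy=2.6))
E
```

```text
pos [ 0.5189 -0.1444  0.1959] yaw 79.35 step mm 11.5
[[0.0007, 0.0026, 0.0287], [0.0007, 0.0026, 0.0287], [0.0007, 0.0026, 0.0287], [0.0007, 0.0026, 0.0287]]
[[-0.007, -0.003, -0.008], [-0.007, -0.003, -0.008], [-0.007, -0.003, -0.008], [-0.007, -0.003, -0.008]]
4.85 0.04992216146544987 [ 0.51893128 -0.14439855  0.19587198] [-1.21248927e-03  7.69682717e-01  6.38425315e-01 -4.03406714e-04]
```

View pics/c5.png

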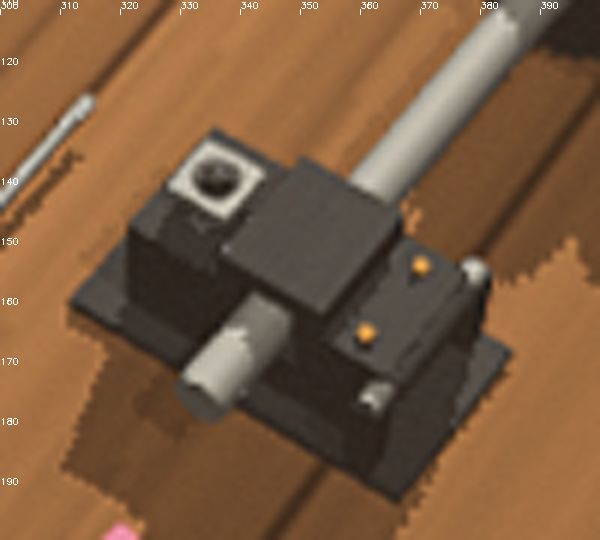

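View pics/c6.png

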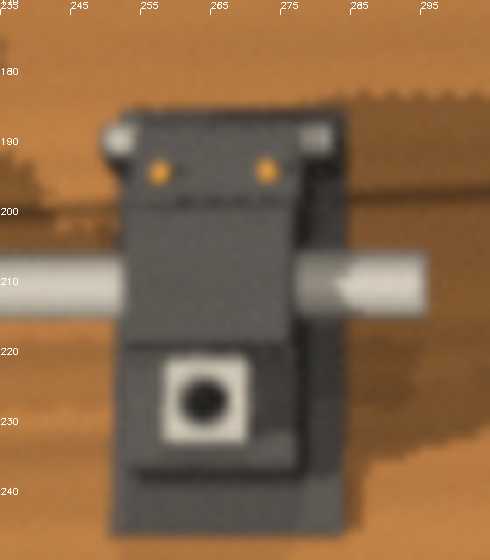

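View pics/c7.png

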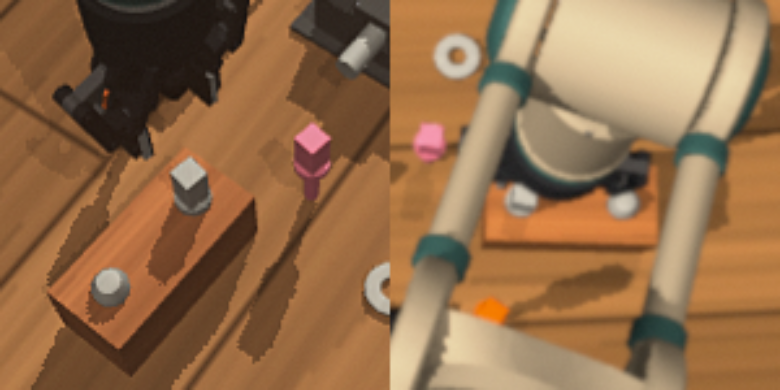

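The cap is flat on the lower half, and the collar hole is visible (scene 335,140; top 264,227). I'll triangulate the collar and move down over the pin.

Run:
```python
from m import *
a=np.mean([p(300,110,6,*q) for q in((213,140),(265,175),(220,218),(167,185))],0)
c=np.mean([p(235,170,7,*q) for q in((163,357),(249,357),(248,443),(163,441))],0)
print("collar",a,c,tri(a,c),onz("scene",a,.068),onz("top",c,.068))
```

```text
head top (array([ 0.52313549, -0.1443059 ,  0.11020838]), np.float64(0.23287092485122685)) expect z .064-.055+.099=.108
dome (array([ 0.51585037, -0.23196821,  0.0751199 ]), np.float64(0.17633864126185017))
s [[0.5152, -0.1324], [0.5331, -0.1356], [0.5303, -0.1536], [0.5116, -0.1508]] [-10.2, -98.7, 171.4, 79.0] [0.0181 0.0182 0.0189 0.0188]
t [[0.5342, -0.1397], [0.5317, -0.155], [0.5114, -0.151], [0.5151, -0.1344]] [-99.5, 168.9, 77.4, -15.5] [0.0155 0.0206 0.017  0.0198]
rack top corners scene [[0.4786, -0.2599], [0.5479, -0.2643], [0.559, -0.1162], [0.4909, -0.1107]]
rack top corners top [[0.5606, -0.1141], [0.5495, -0.2666], [0.4795, -0.2596], [0.4898, -0.1091]]
hole (array([0.51031376, 0.09915391, 0.04636718]), np.float64(0.2716382339818324)) shaft end top pix on z.045 [0.55071773 0.02739987] [0.56405163 0.36008194]
bearing [ 0.55031615  0.0980829  -0.04646697] [[-0.3, -0.4], [-0.1, 1.1], [-0.8, -0.6], [-0.6, -0.5], [1.0, 0.2], [1.5, 1.1], [-0.3, 1.6], [0.9, 0.7], [-1.4, 1.2]]
hole [0.50836148 0.10003381 0.045     ] hinge [0.60026218 0.09576039 0.045     ]
0.8 [353. 116.] [337. 133.] [354. 131.] [247. 214.] [273. 214.] [261. 204.]
0.9 [357. 116.] [341. 133.] [358. 132.] [247. 209.] [273. 209.] [260. 200.]
1.0 [361. 116.] [345. 134.] [362. 133.] [246. 204.] [273. 204.] [260. 195.]
1.1 [365. 117.] [350. 135.] [366. 134.] [246. 199.] [273. 199.] [260. 191.]
1.2 [370. 118.] [354. 136.] [370. 136.] [246. 194.] [272. 194.] [260. 186.]
1.3 [375. 120.] [359. 138.] [374. 138.] [246. 188.] [272. 189.] [260. 182.]
collar [335.625 139.5  ] [263.96428571 226.64285714] (array([0.51059633, 0.09823103, 0.06911894]), np.float64(0.30022196722285344)) [0.50974464 0.09842773] [0.5113016  0.09888168]
```

>>> send_rows --delta_pos '[[0.001, 0.003, 0.03], [0.001, 0.003, 0.03], [0.001, 0.003, 0.03], [0, 0.002, 0.025], [0, 0, 0]]' --angular '[[0, 0, 0], [0, 0, 0], [0, 0, 0], [0, 0, 0], [0, 0, 0]]'

```text
clock: 5.37
position: [0.523, -0.1416, 0.149]
ee_rot: [-0.002, 0.768, 0.64, -0.001]
contact_force: [0.5, 0.5, -0.2]
width: 0.0499
```

```bash
python3 plan.py .5232 -.144 .096 79.5 4
python3 - <<'E'
from h import *
s=manip.get_state();print(s["clock"],s["width"],s["position"],s["ee_rot"])
cv2.imwrite("pics/s8.png",cv2.resize(manip.get_image("scene")[150:300,190:340],None,fx=4,fy=4))
E
```

```text
pos [ 0.523  -0.1416  0.149 ] yaw 79.58 step mm 13.3
[[-0.0015, 0.0005, 0.0331], [-0.0015, 0.0005, 0.0331], [-0.0015, 0.0004, 0.0331], [-0.0015, 0.0004, 0.0331]]
[[-0.014, -0.004, 0.004], [-0.014, -0.004, 0.004], [-0.014, -0.004, 0.004], [-0.014, -0.004, 0.004]]
5.3667 0.04990607495093677 [ 0.52303824 -0.14161116  0.14899648] [-0.0021625   0.76839543  0.63997105 -0.00091802]
```

View pics/s8.png

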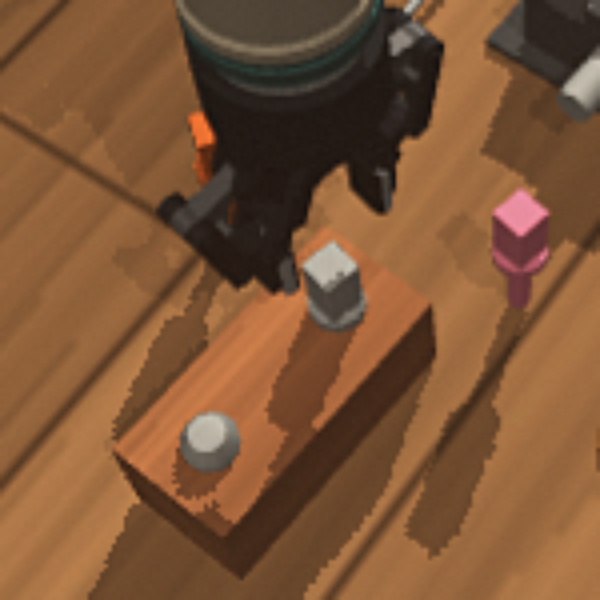

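The fingers straddle the pin (crop 330,270). I'll go down to the grip height.

>>> send_rows --delta_pos '[[-0.0015, 0.0005, 0.033], [-0.0015, 0.0005, 0.033], [-0.0015, 0.0005, 0.033], [-0.0015, 0.0005, 0.032], [0, 0, 0]]' --angular '[[-0.01, 0, 0], [-0.01, 0, 0], [-0.01, 0, 0], [-0.01, 0, 0], [0, 0, 0]]'

```text
clock: 5.83
position: [0.5235, -0.145, 0.0974]
ee_rot: [-0.0, 0.769, 0.64, 0.0]
contact_force: [-1.0, 0.6, 0.2]
width: 0.05
```

```bash
python3 plan.py .5232 -.144 .096 79.5 1
python3 - <<'E'
from h import *
s=manip.get_state();print(s["clock"],s["width"],s["contact_force"])
cv2.imwrite("pics/s9.png",cv2.resize(manip.get_image("scene")[150:300,190:340],None,fx=4,fy=4))
E
```

```text
pos [ 0.5235 -0.145   0.0974] yaw 79.52 step mm 1.8
[[0.0023, -0.0013, 0.0035]]
[[-0.003, -0.011, 0.003]]
5.8333 0.0500007401263757 [-1.01236462  0.58681664  0.20816299]
```

View pics/s9.png

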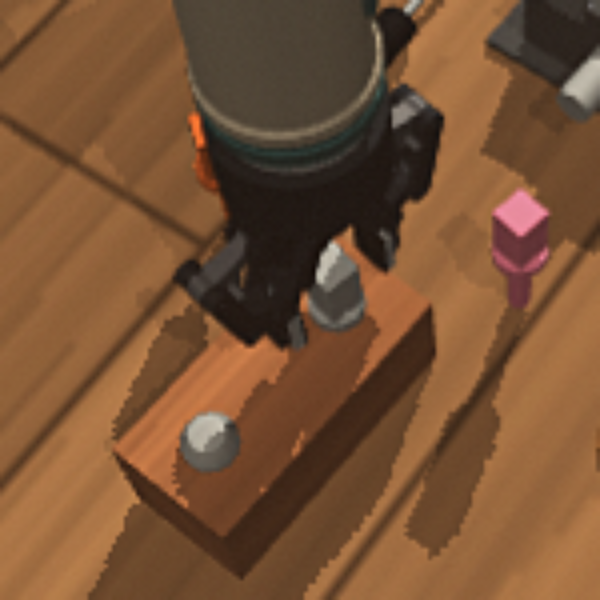

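The pin is between the fingers, with fingertips above the flange. I'll close.

>>> send_rows --delta_pos '[[0, 0, 0], [0, 0, 0], [0, 0, 0], [0, 0, 0], [0, 0, 0]]' --angular '[[0, 0, 0], [0, 0, 0], [0, 0, 0], [0, 0, 0], [0, 0, 0]]' --hand 10 --squeeze 80

```text
clock: 6.3
position: [0.5256, -0.1451, 0.1002]
ee_rot: [0.002, 0.769, 0.639, 0.002]
contact_force: [-0.0, 4.2, 6.8]
width: 0.0188
```

Run:
```python
from h import *
s=manip.get_state();print(s["clock"],s["width"],s["position"],s["contact_force"],s["moment"])
```

```text
6.3 0.018806096187174944 [ 0.52558588 -0.14507634  0.10024689] [-0.0074992   4.19244546  6.84540464] [ 0.8000272  -0.12292011  0.01517537]
```

>>> send_rows --delta_pos '[[0, 0, 0], [0, 0, 0], [0, 0, 0]]' --angular '[[0, 0, 0], [0, 0, 0], [0, 0, 0]]'

```text
clock: 6.55
position: [0.5256, -0.1451, 0.1003]
ee_rot: [0.002, 0.769, 0.639, 0.002]
contact_force: [0.1, 4.1, 5.9]
width: 0.0185
```

Run:
```python
from h import *
s=manip.get_state();print(s["clock"],s["width"],s["position"],s["contact_force"],s["moment"])
cv2.imwrite("pics/s10.png",cv2.resize(manip.get_image("scene")[180:260,230:310],None,fx=7,fy=7))
```

```text
6.55 0.018527134530333646 [ 0.52556733 -0.14505172  0.10025182] [0.093889   4.09827452 5.86185115] [ 0.80084701 -0.08457436 -0.01383887]
```

View pics/s10.png

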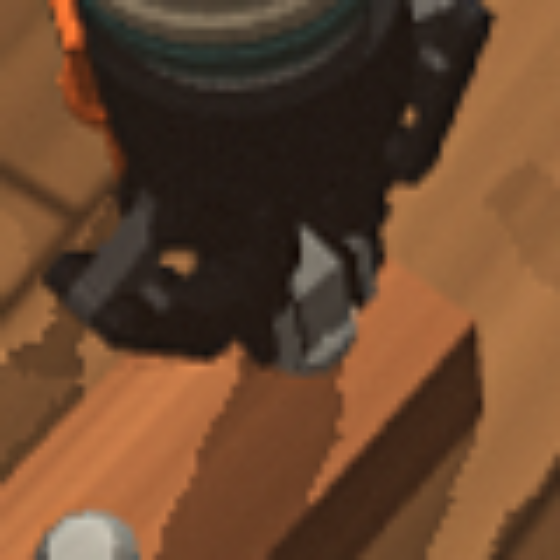

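The pin is gripped (width 18.5 mm). I'll lift straight up.

>>> send_rows --delta_pos '[[0, 0, -0.03], [0, 0, -0.05], [0, 0, -0.07], [0, 0, -0.07], [0, 0, -0.07]]' --angular '[[0, 0, 0], [0, 0, 0], [0, 0, 0], [0, 0, 0], [0, 0, 0]]'

```text
clock: 7.02
position: [0.5238, -0.146, 0.2158]
ee_rot: [0.001, 0.769, 0.64, 0.0]
contact_force: [-0.0, -1.1, -1.8]
width: 0.0185
```

>>> send_rows --delta_pos '[[0, 0, 0], [0, 0, 0], [0, 0, 0]]' --angular '[[0, 0, 0], [0, 0, 0], [0, 0, 0]]'

```text
clock: 7.27
position: [0.5234, -0.1456, 0.214]
ee_rot: [0.001, 0.769, 0.639, 0.0]
contact_force: [0.2, -0.3, -1.6]
width: 0.0183
```

```bash
python3 plan.py .5105 .0985 .22 79.5 10
python3 - <<'E'
from h import *
s=manip.get_state();print(s["clock"],s["width"],s["position"],s["contact_force"],s["moment"])
for n in("scene","top"): cv2.imwrite(f"pics/{n}11.png",manip.get_image(n))
s=cv2.imread("pics/scene11.png");
crop(s,210,140,110,100,6,"pics/c11.png")
E
```

```text
pos [ 0.5234 -0.1456  0.214 ] yaw 79.5 step mm 24.5
[[0.0594, -0.0143, -0.0015], [0.0594, -0.0143, -0.0015], [0.0594, -0.0143, -0.0015], [0.0594, -0.0143, -0.0015], [0.0594, -0.0143, -0.0015], [0.0594, -0.0143, -0.0015], [0.0594, -0.0143, -0.0015], [0.0594, -0.0143, -0.0015], [0.0594, -0.0143, -0.0015], [0.0594, -0.0143, -0.0015]]
[[0.002, 0.0, -0.0], [0.002, 0.0, -0.0], [0.002, 0.0, -0.0], [0.002, 0.0, -0.0], [0.002, 0.0, -0.0], [0.002, 0.0, -0.0], [0.002, 0.0, -0.0], [0.002, 0.0, -0.0], [0.002, 0.0, -0.0], [0.002, 0.0, -0.0]]
7.2667 0.018295973207267956 [ 0.5234312  -0.1456482   0.21400644] [ 0.21621816 -0.27602643 -1.63152269] [ 0.04258105  0.07457103 -0.04017253]
```

View pics/c11.png

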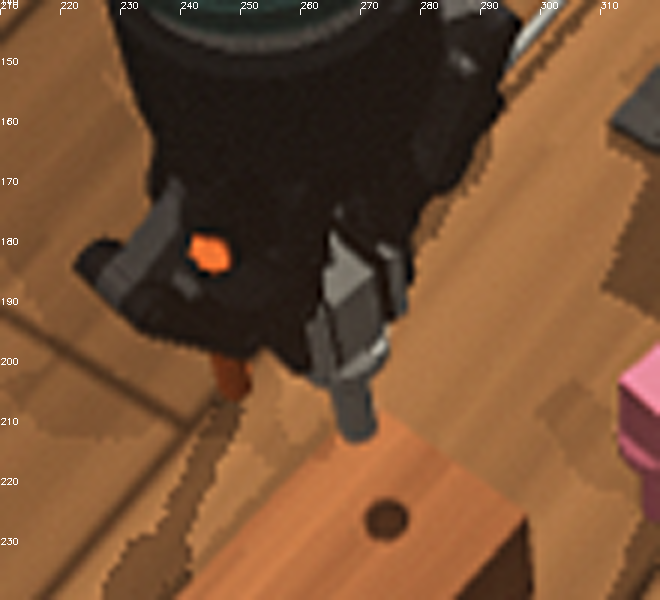

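The pin is out of the block and held upright (scene tip near 269,212), with its hole empty below. I'll carry it to the collar.

>>> send_rows --delta_pos '[[0.03, -0.007, 0], [0.06, -0.014, 0], [0.06, -0.014, 0], [0.06, -0.014, 0], [0.06, -0.014, 0]]' --angular '[[0, 0, 0], [0, 0, 0], [0, 0, 0], [0, 0, 0], [0, 0, 0]]'

```text
clock: 7.78
position: [0.5182, -0.033, 0.2136]
ee_rot: [0.0, 0.769, 0.639, 0.0]
contact_force: [0.1, -0.1, -1.8]
width: 0.0184
```

>>> send_rows --delta_pos '[[0.06, -0.014, 0], [0.06, -0.014, 0], [0.06, -0.014, 0], [0.06, -0.014, 0], [0.06, -0.014, 0]]' --angular '[[0, 0, 0], [0, 0, 0], [0, 0, 0], [0, 0, 0], [0, 0, 0]]'

```text
clock: 8.2
position: [0.5123, 0.0901, 0.2136]
ee_rot: [0.0, 0.769, 0.639, 0.0]
contact_force: [0.3, 0.4, -1.9]
width: 0.0183
```

>>> send_rows --delta_pos '[[0.024, -0.008, 0], [0, 0, 0], [0, 0, 0], [0, 0, 0], [0, 0, 0]]' --angular '[[0, 0, 0], [0, 0, 0], [0, 0, 0], [0, 0, 0], [0, 0, 0]]'

```text
clock: 8.62
position: [0.5122, 0.0971, 0.2145]
ee_rot: [0.001, 0.769, 0.639, 0.001]
contact_force: [0.3, -0.2, -2.7]
width: 0.0188
```

```bash
python3 plan.py .5105 .0985 .18 79.5 5
python3 - <<'E'
from h import *
s=manip.get_state();print(s["clock"],s["width"],s["position"],s["contact_force"],s["moment"])
for n in("scene","top"): cv2.imwrite(f"pics/{n}12.png",manip.get_image(n))
s=cv2.imread("pics/scene12.png");t=cv2.imread("pics/top12.png")
crop(s,290,70,110,100,6,"pics/c12.png")
cv2.imwrite("pics/t12.png",cv2.resize(t[130:280,190:340],None,fx=4,fy=4))
E
```

```text
pos [0.5122 0.0971 0.2145] yaw 79.42 step mm 6.9
[[0.0006, -0.001, 0.0173], [0.0006, -0.001, 0.0173], [0.0006, -0.001, 0.0173], [0.0006, -0.001, 0.0173], [0.0006, -0.001, 0.0173]]
[[0.008, 0.002, -0.003], [0.008, 0.002, -0.003], [0.008, 0.002, -0.003], [0.008, 0.002, -0.003], [0.008, 0.002, -0.003]]
8.6167 0.018784479165551433 [0.5122277  0.09705812 0.21452221] [ 0.31768218 -0.1674765  -2.71468371] [ 0.01422707 -0.03753325  0.0173976 ]
```

View pics/c12.png

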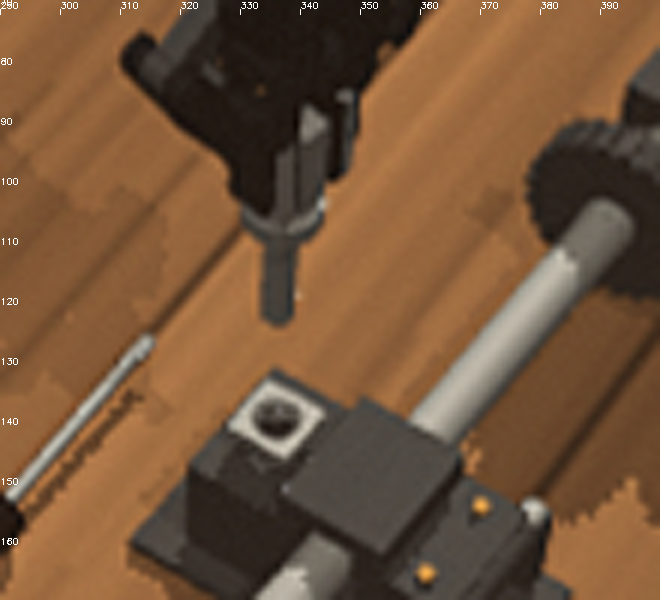

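View pics/t12.png

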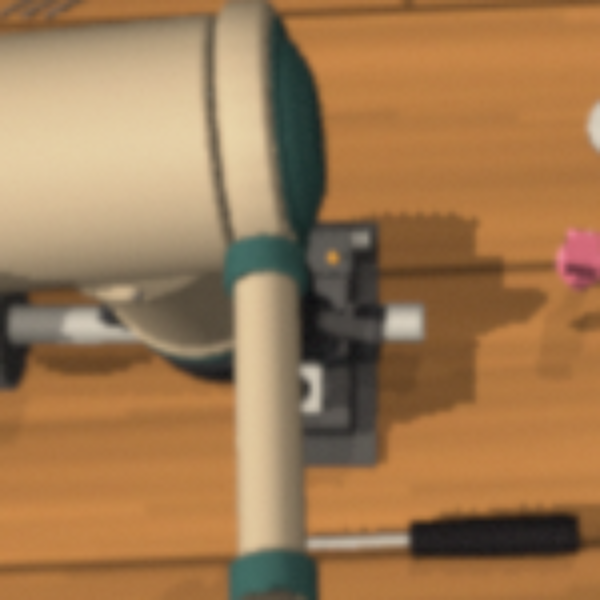

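The pin hangs right above the collar hole in the scene view (tip 336,123; hole 335,140). The top view is blocked by the arm. I'll check the tip's alignment using the known height.

Run:
```python
from h import *
p=lambda u,v:np.array([290+(u+.5)/6-.5,70+(v+.5)/6-.5])
T=np.array([.5122,.0971])
for z in (.1235,.1785,.1825): print(z,(proj("scene",[*T,z])[0]))
tip=p(277.5,318);fl=p(284,222);print("tip",tip,"flange",fl)
# tip bottom edge: lowest visible edge is point of tip circle nearest camera
for lab,px,z in(("tip",tip,.1235),("fl",fl,.1785)):print(lab,onz("scene",px,z))
col=p(*np.mean([(276,370),(328,412),(283,459),(228,418)],0));print("collar",col,onz("scene",col,.068))
for r in (np.array([.5105,.0985,.068]),):print(proj("scene",r))
for d in((.001,0),(0,.001)):print(proj("scene",[*(T+d),.1235])-proj("scene",[*T,.1235]))
```

```text
0.1235 [337.30025737 124.15118625]
0.1785 [338.46388615 106.22086884]
0.1825 [338.55368729 104.83791811]
tip [335.83333333 122.58333333] flange [336.91666667 106.58333333]
tip [0.50745519 0.09888888]
fl [0.51018279 0.09462678]
collar [336.04166667 138.70833333] [0.50934099 0.10074792]
[[335.9345941  139.63318815]]
[[0.40791653 0.21226011]]
[[ 0.25961978 -0.31542465]]
```

Run:
```python
from h import *
s=cv2.imread("pics/scene12.png")
for y in (112,114,116,118,120,121,122,123,124,125): print(y,[f"{a}" for a in s[y,328:346].tolist()][2:14])
crop(s,318,90,40,60,10,"pics/c13.png")
```

```text
112 ['[69, 115, 169]', '[66, 112, 163]', '[66, 115, 170]', '[61, 94, 131]', '[55, 63, 74]', '[54, 60, 66]', '[52, 59, 66]', '[46, 51, 58]', '[46, 51, 54]', '[55, 76, 101]', '[70, 116, 169]', '[74, 123, 180]']
114 ['[66, 113, 163]', '[67, 115, 166]', '[71, 118, 176]', '[62, 95, 132]', '[57, 66, 76]', '[58, 63, 69]', '[55, 62, 70]', '[55, 61, 68]', '[53, 57, 59]', '[58, 84, 114]', '[71, 118, 172]', '[71, 119, 175]']
116 ['[67, 112, 166]', '[72, 118, 174]', '[71, 122, 180]', '[61, 91, 127]', '[58, 66, 75]', '[57, 64, 69]', '[57, 64, 70]', '[54, 60, 67]', '[51, 54, 56]', '[63, 96, 132]', '[70, 117, 169]', '[66, 112, 166]']
118 ['[71, 117, 171]', '[70, 118, 174]', '[70, 120, 179]', '[59, 82, 109]', '[57, 63, 68]', '[59, 65, 70]', '[54, 63, 69]', '[54, 61, 67]', '[50, 52, 54]', '[85, 118, 153]', '[71, 115, 165]', '[63, 108, 158]']
120 ['[70, 116, 170]', '[69, 115, 170]', '[68, 118, 176]', '[58, 81, 108]', '[55, 61, 67]', '[58, 63, 69]', '[56, 63, 70]', '[55, 61, 66]', '[49, 53, 52]', '[59, 101, 152]', '[63, 108, 163]', '[63, 105, 157]']
121 ['[68, 113, 167]', '[67, 115, 167]', '[67, 117, 1
[... 317 characters left out ...]
, 101, 151]', '[65, 108, 162]', '[66, 108, 160]']
123 ['[70, 114, 164]', '[65, 110, 162]', '[65, 109, 164]', '[63, 97, 140]', '[62, 82, 105]', '[57, 65, 73]', '[55, 60, 65]', '[56, 65, 71]', '[59, 85, 117]', '[64, 106, 158]', '[65, 109, 162]', '[65, 110, 160]']
124 ['[68, 113, 164]', '[66, 109, 160]', '[66, 110, 161]', '[67, 116, 169]', '[68, 112, 161]', '[57, 88, 122]', '[55, 79, 111]', '[59, 88, 124]', '[64, 105, 158]', '[65, 110, 164]', '[65, 110, 160]', '[66, 111, 164]']
125 ['[66, 109, 159]', '[65, 110, 159]', '[66, 112, 163]', '[67, 115, 168]', '[66, 114, 167]', '[67, 114, 168]', '[66, 111, 166]', '[65, 109, 164]', '[65, 108, 162]', '[64, 109, 160]', '[67, 112, 162]', '[66, 111, 163]']
```

View pics/c13.png

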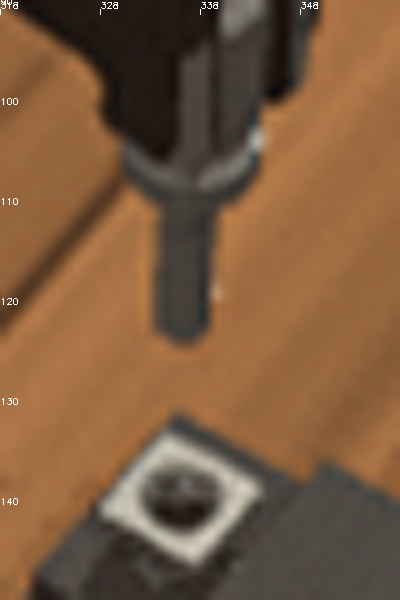

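Run:
```python
from h import *
ph=np.linspace(0,2*np.pi,200)
def ring(x,y,z,r): return proj("scene",np.c_[x+r*np.cos(ph),y+r*np.sin(ph),np.full(200,z)])
def feats(x,y,z):
    f=ring(x,y,z+.055,.014);s1=ring(x,y,z+.03,.006);
    t=np.vstack([ring(x,y,z,.004)])
    return np.array([f[:,0].min(),f[:,1].max(),t[:,1].max(),s1[:,0].mean(),s1[:,1].mean()])
for z in(.1225,.1235,.1245):
  print(z,feats(.5122,.0971,z).round(2), feats(.5105,.0985,z).round(2))
s=cv2.imread("pics/scene12.png").astype(int)
print("col 336 rows 103-112",s[103:114,336].tolist()); print("col334",s[103:114,333].tolist()); print("row106",s[106,326:346].tolist())
```

```text
0.1225 [331.3  112.08 125.98 337.91 114.95] [330.96 111.25 125.18 337.57 114.14]
0.1235 [331.32 111.74 125.68 337.93 114.62] [330.98 110.91 124.87 337.59 113.81]
0.1245 [331.33 111.4  125.37 337.95 114.3 ] [330.99 110.56 124.56 337.61 113.48]
col 336 rows 103-112 [[56, 64, 71], [56, 62, 69], [60, 66, 73], [59, 65, 74], [67, 76, 83], [71, 79, 84], [57, 65, 69], [58, 65, 72], [54, 63, 69], [52, 59, 66], [52, 58, 64]]
col334 [[16, 23, 33], [15, 22, 31], [20, 26, 35], [60, 67, 73], [82, 90, 95], [57, 63, 67], [54, 60, 63], [59, 81, 110], [62, 102, 150], [61, 94, 131], [61, 94, 131]]
row106 [[60, 101, 149], [59, 98, 147], [56, 96, 143], [49, 81, 122], [52, 61, 72], [71, 77, 81], [78, 85, 91], [60, 67, 73], [54, 59, 68], [63, 70, 78], [59, 65, 74], [52, 59, 67], [56, 65, 72], [77, 86, 92], [87, 96, 102], [107, 116, 122], [100, 108, 111], [61, 64, 67], [62, 103, 154], [68, 117, 173]]
```

In-image comparison of pin and collar puts the pin about 3 mm short in x and about 0 in y, since both edge constraints agree. I'll shift +3 mm in x and lower to just above the collar.

>>> send_rows --delta_pos '[[0.0014, 0.0074, 0.025], [0, 0, 0.028], [0, 0, 0.028], [0, 0, 0.02], [0, 0, 0]]' --angular '[[0.01, 0, 0], [0.01, 0, 0], [0.01, 0, 0], [0, 0, 0], [0, 0, 0]]'

```text
clock: 9.13
position: [0.514, 0.0977, 0.172]
ee_rot: [-0.001, 0.769, 0.639, -0.001]
contact_force: [-0.5, -0.2, -1.9]
width: 0.0187
```

>>> send_rows --delta_pos '[[0, 0, 0], [0, 0, 0], [0, 0, 0]]' --angular '[[0, 0, 0], [0, 0, 0], [0, 0, 0]]'

```text
clock: 9.38
position: [0.5159, 0.0982, 0.1749]
ee_rot: [0.001, 0.769, 0.639, 0.001]
contact_force: [-0.8, 0.5, -1.5]
width: 0.0185
```

Run:
```python
from h import *
s=manip.get_state();print(s["clock"],s["width"],s["position"],s["ee_rot"],s["contact_force"],s["moment"])
im=manip.get_image("scene");cv2.imwrite("pics/scene14.png",im)
crop(im,310,90,55,60,10,"pics/c14.png")
P=s["position"];z=P[2]-.091
c=np.array([.5105,.0985]);print("target tip",proj("scene",[*c,z]),"flange bottom",proj("scene",[*c,z+.055]),"collar",proj("scene",[*c,.068]))
for y in range(114,140,2): print(y,[int(v) for v in im[y,328:346,2]])
```

```text
9.3833 0.01846752980705393 [0.51586417 0.09816239 0.17494661] [7.17175269e-04 7.68916649e-01 6.39348017e-01 8.86811693e-04] [-0.76597536  0.48704295 -1.54225749] [ 0.01665912 -0.0427001   0.0627618 ]
target tip [[336.22135791 135.12621645]] flange bottom [[337.27970991 118.50288067]] collar [[335.9345941  139.63318815]]
114 [189, 90, 27, 33, 34, 33, 35, 31, 32, 72, 75, 74, 49, 64, 70, 64, 62, 97]
116 [172, 136, 67, 31, 35, 33, 38, 32, 30, 73, 74, 74, 44, 60, 64, 63, 106, 159]
118 [171, 175, 192, 103, 48, 36, 33, 29, 34, 72, 73, 70, 48, 64, 96, 117, 119, 157]
120 [173, 176, 183, 116, 70, 94, 81, 74, 80, 77, 68, 66, 98, 121, 118, 82, 86, 155]
122 [172, 170, 170, 172, 134, 77, 61, 70, 75, 90, 91, 87, 87, 61, 69, 105, 160, 167]
124 [169, 166, 162, 159, 165, 177, 141, 80, 67, 71, 65, 59, 86, 128, 168, 171, 166, 163]
126 [163, 162, 163, 163, 169, 172, 151, 84, 64, 66, 62, 58, 129, 167, 168, 163, 160, 153]
128 [160, 161, 167, 165, 165, 168, 124, 74, 68, 70, 68, 56, 129, 165, 162, 154, 149, 150]
130 [164, 167, 165, 163, 161, 168, 128, 78, 69, 71, 67, 54, 146, 162, 156, 152, 150, 152]
132 [166, 164, 161, 163, 164, 162, 100, 68, 70, 70, 67, 53, 150, 159, 153, 152, 152, 154]
134 [163, 162, 165, 163, 123, 136, 110, 73, 68, 68, 65, 60, 79, 113, 140, 153, 159, 157]
136 [165, 161, 129, 130, 166, 167, 139, 113, 94, 80, 127, 178, 152, 102, 71, 68, 95, 130]
138 [143, 129, 188, 173, 116, 82, 59, 71, 111, 87, 84, 102, 175, 194, 208, 151, 87, 75]
```

View pics/c14.png

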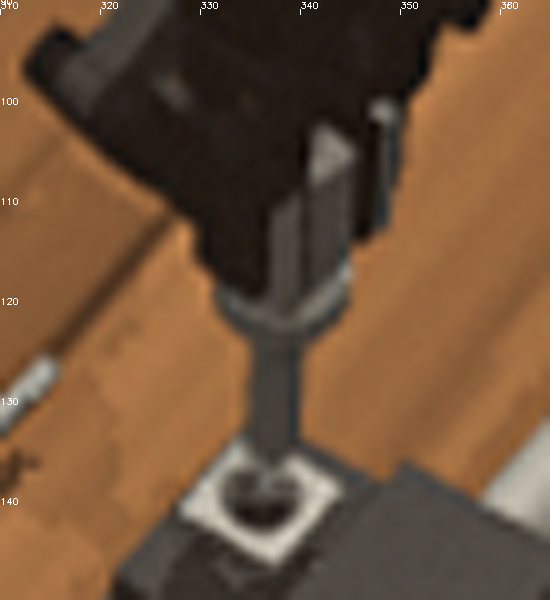

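The pin is now over the hole in the image (shank centre 336.7, against 336.4 wanted). A small −0.7 mm y trim, then I'll begin insertion.

>>> send_rows --delta_pos '[[-0.0017, 0.0003, 0.01], [0, 0, 0.01], [0, 0, 0.01], [0, 0, 0.01], [0, 0, 0.01]]' --angular '[[0, 0, 0], [0, 0, 0], [0, 0, 0], [0, 0, 0], [0, 0, 0]]'

```text
clock: 9.85
position: [0.5151, 0.0975, 0.1538]
ee_rot: [0.0, 0.769, 0.639, 0.0]
contact_force: [-0.4, -0.1, -0.8]
width: 0.019
```

>>> send_rows --delta_pos '[[0, 0, 0], [0, 0, 0]]' --angular '[[0, 0, 0], [0, 0, 0]]'

```text
clock: 10.02
position: [0.515, 0.0975, 0.1539]
ee_rot: [0.0, 0.769, 0.639, -0.0]
contact_force: [-0.6, 0.0, -2.4]
width: 0.0186
```

Run:
```python
from h import *
s=manip.get_state();print(s["clock"],s["width"],s["position"],s["ee_rot"],s["contact_force"],s["moment"])
im=manip.get_image("scene");cv2.imwrite("pics/scene15.png",im)
crop(im,310,90,55,60,10,"pics/c15.png")
```

```text
10.0167 0.01856222532086686 [0.5150324  0.09747283 0.15389329] [ 1.16582410e-05  7.68894018e-01  6.39376247e-01 -6.24218533e-05] [-0.56235058  0.00550392 -2.36147451] [ 0.00849414 -0.02040029  0.01991169]
```

View pics/c15.png

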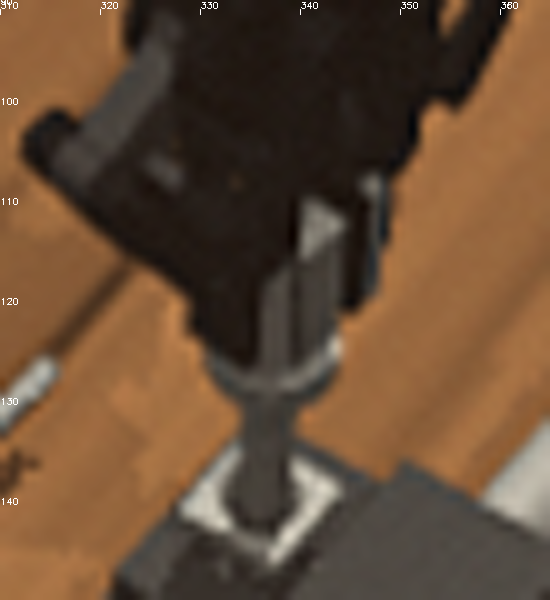

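No contact force, and the tip (z≈0.063) is below the collar top (0.068), so it is inside the collar. I'll continue gently.

>>> send_rows --delta_pos '[[0, 0, 0.0075], [0, 0, 0.0075], [0, 0, 0.0075], [0, 0, 0.0075], [0, 0, 0.005]]' --angular '[[0, 0, 0], [0, 0, 0], [0, 0, 0], [0, 0, 0], [0, 0, 0]]'

```text
clock: 10.48
position: [0.5151, 0.0975, 0.1398]
ee_rot: [0.0, 0.769, 0.639, 0.0]
contact_force: [0.7, 0.2, -2.3]
width: 0.0183
```

>>> send_rows --delta_pos '[[0, 0, 0], [0, 0, 0]]' --angular '[[0, 0, 0], [0, 0, 0]]'

```text
clock: 10.65
position: [0.5152, 0.0975, 0.1401]
ee_rot: [0.0, 0.769, 0.639, 0.0]
contact_force: [-0.2, 0.1, -2.2]
width: 0.0188
```

Run:
```python
from h import *
s=manip.get_state();print(s["clock"],s["width"],s["position"],s["ee_rot"],s["contact_force"],s["moment"])
```

```text
10.65 0.01883985451520205 [0.51519311 0.097502   0.1401081 ] [1.50570087e-04 7.68873785e-01 6.39400550e-01 1.28295326e-04] [-0.21303358  0.14919334 -2.18100909] [-0.03224605 -0.05333412 -0.05011466]
```

>>> send_rows --delta_pos '[[0, 0, 0.006], [0, 0, 0.006], [0, 0, 0.006], [0, 0, 0.006], [0, 0, 0]]' --angular '[[0, 0, 0], [0, 0, 0], [0, 0, 0], [0, 0, 0], [0, 0, 0]]'

```text
clock: 11.07
position: [0.5149, 0.0974, 0.1301]
ee_rot: [-0.0, 0.769, 0.639, -0.0]
contact_force: [-0.1, 0.9, -1.9]
width: 0.0186
```

Run:
```python
from h import *
s=manip.get_state();print(s["clock"],s["width"],s["position"],s["contact_force"],s["moment"])
im=manip.get_image("scene");cv2.imwrite("pics/scene16.png",im)
crop(im,310,90,55,60,10,"pics/c16.png")
```

```text
11.0667 0.018572881523955774 [0.51491702 0.09743975 0.13013195] [-0.07820982  0.86387048 -1.8692687 ] [0.05527449 0.02135917 0.01718381]
```

View pics/c16.png

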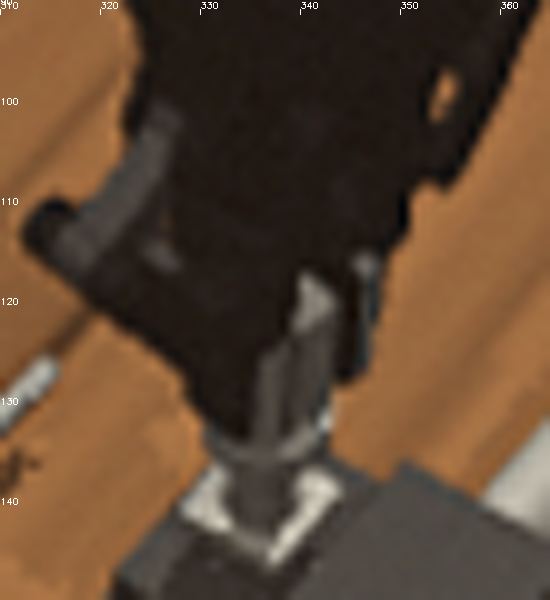

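The pin tip is now past the parting plane (tip ≈0.039) with no resistance. I'll go down to just before flange contact (about TCP 0.104).

>>> send_rows --delta_pos '[[0, 0, 0.01], [0, 0, 0.01], [0, 0, 0.01], [0, 0, 0.01], [0, 0, 0.01]]' --angular '[[0, 0, 0], [0, 0, 0], [0, 0, 0], [0, 0, 0], [0, 0, 0]]'

```text
clock: 11.53
position: [0.515, 0.0976, 0.1102]
ee_rot: [-0.0, 0.769, 0.639, 0.0]
contact_force: [-1.9, 0.4, -0.9]
width: 0.0187
```

>>> send_rows --delta_pos '[[0, 0, 0], [0, 0, 0]]' --angular '[[0, 0, 0], [0, 0, 0]]'

```text
clock: 11.7
position: [0.515, 0.0975, 0.1102]
ee_rot: [-0.0, 0.769, 0.639, -0.0]
contact_force: [-1.0, 0.8, -3.2]
width: 0.0188
```

Run:
```python
from h import *
s=manip.get_state();print(s["clock"],s["width"],s["position"],s["contact_force"],s["moment"])
```

```text
11.7 0.018780844911788438 [0.51496227 0.09747536 0.11018408] [-1.00802407  0.79609804 -3.1756116 ] [ 0.16677848  0.22774608 -0.07760363]
```

>>> send_rows --delta_pos '[[0, 0, 0.005], [0, 0, 0.005], [0, 0, 0.005], [0, 0, 0.0025], [0, 0, 0]]' --angular '[[0, 0, 0], [0, 0, 0], [0, 0, 0], [0, 0, 0], [0, 0, 0]]'

```text
clock: 12.12
position: [0.5151, 0.0976, 0.1037]
ee_rot: [0.0, 0.769, 0.639, 0.0]
contact_force: [-2.2, 2.0, 0.0]
width: 0.0187
```

Run:
```python
from h import *
s=manip.get_state();print(s["clock"],s["width"],s["position"],s["contact_force"],s["moment"])
```

```text
12.1167 0.01873583573129625 [0.51507989 0.09764351 0.10373344] [-2.23988498  2.01559515  0.02004582] [0.35276147 0.45996713 0.00092259]
```

Flange contact is starting as predicted (TCP 0.104). I'll ease the side load slightly and press further.

>>> send_rows --delta_pos '[[0.001, -0.0015, 0.0025], [0, 0, 0.0025], [0, 0, 0.0025], [0, 0, 0.0025], [0, 0, 0]]' --angular '[[0, 0, 0], [0, 0, 0], [0, 0, 0], [0, 0, 0], [0, 0, 0]]'

```text
clock: 12.53
position: [0.515, 0.0978, 0.1004]
ee_rot: [0.001, 0.769, 0.639, 0.0]
contact_force: [-3.2, -0.7, 5.7]
width: 0.0185
```

Run:
```python
from h import *
s=manip.get_state();print(s["clock"],s["width"],s["position"],s["contact_force"],s["moment"])
```

```text
12.5333 0.018484378427928407 [0.51503121 0.09775565 0.10043559] [-3.21691112 -0.69856108  5.73279619] [ 0.01116212  0.65723419 -0.01467302]
```

>>> send_rows --delta_pos '[[0, -0.002, 0.0025], [0, 0, 0.0025], [0, 0, 0.0025], [0, 0, 0], [0, 0, 0]]' --angular '[[0, 0, 0], [0, 0, 0], [0, 0, 0], [0, 0, 0], [0, 0, 0]]'

```text
clock: 12.95
position: [0.5149, 0.0978, 0.0982]
ee_rot: [0.001, 0.769, 0.639, 0.001]
contact_force: [-3.0, -0.3, 9.7]
width: 0.0188
```

Run:
```python
from h import *
s=manip.get_state();print(s["clock"],s["width"],s["position"],s["contact_force"],s["moment"])
im=manip.get_image("scene");cv2.imwrite("pics/scene17.png",im)
crop(im,310,100,60,60,10,"pics/c17.png")
```

```text
12.95 0.018813790311476637 [0.51494256 0.09778391 0.09818923] [-3.00512017 -0.28447451  9.67502489] [-0.14467326  0.6401899  -0.02130287]
```

View pics/c17.png

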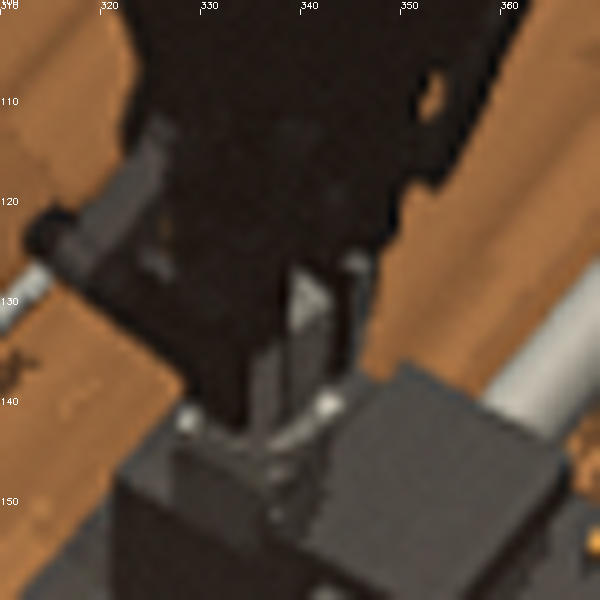

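The flange is on the collar, well down (net ≈11.7 N). I'll press on until the force shows the hard stop.

>>> send_rows --delta_pos '[[0, -0.001, 0.0025], [0, 0, 0.0025], [0, 0, 0], [0, 0, 0]]' --angular '[[0, 0, 0], [0, 0, 0], [0, 0, 0], [0, 0, 0]]' --squeeze 100

```text
clock: 13.33
position: [0.515, 0.0978, 0.0979]
ee_rot: [0.002, 0.769, 0.64, 0.002]
contact_force: [-5.0, -0.2, 21.0]
width: 0.0181
```

Run:
```python
from h import *
s=manip.get_state();print(s["clock"],s["width"],s["position"],s["contact_force"],s["moment"])
```

```text
13.3333 0.018115424369737152 [0.5149595  0.09784106 0.09792027] [-5.04461225 -0.21090797 21.02119938] [-0.20114069  1.16014411  0.03005809]
```

Hard stop reached: a 2 mm command gave only 0.3 mm of travel, and the force rose from 10 to 21 N. I'll hold and verify.

>>> send_rows --delta_pos '[[0, 0, 0], [0, 0, 0], [0, 0, 0], [0, 0, 0], [0, 0, 0]]' --angular '[[0, 0, 0], [0, 0, 0], [0, 0, 0], [0, 0, 0], [0, 0, 0]]'

```text
clock: 13.75
position: [0.515, 0.0978, 0.0979]
ee_rot: [0.002, 0.769, 0.64, 0.002]
contact_force: [-5.9, -1.1, 21.9]
width: 0.0185
```

>>> send_rows --delta_pos '[[0, 0, 0], [0, 0, 0], [0, 0, 0], [0, 0, 0], [0, 0, 0]]' --angular '[[0, 0, 0], [0, 0, 0], [0, 0, 0], [0, 0, 0], [0, 0, 0]]'

```text
clock: 14.17
position: [0.515, 0.0978, 0.0979]
ee_rot: [0.002, 0.769, 0.64, 0.002]
contact_force: [-5.0, 0.0, 21.4]
width: 0.0182
```

Run:
```python
from h import *
s=manip.get_state();print(s["clock"],s["width"],s["position"],s["contact_force"],s["moment"])
im=manip.get_image("scene");cv2.imwrite("pics/scene18.png",im)
```

```text
14.1667 0.018210292332988275 [0.51498189 0.09779941 0.09791946] [-4.95479577  0.02318395 21.42140522] [-0.11081867  1.18038348 -0.01815609]
```

View pics/scene18.png

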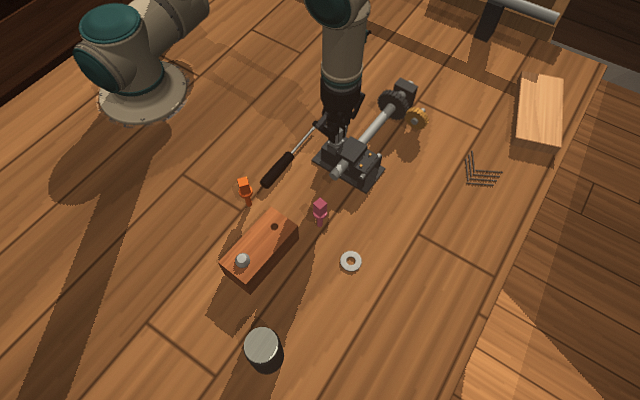

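The state is steady: 21 N, TCP z constant. The cap is flat with the pin in it (338,140). The dome pin (242,260), screwdriver, washer, can and both look-alikes are where they started. Handing in.

```bash
python3 -c "
from rig import manip
manip.sign_off()"
```

```text
the job is handed in; nothing more can be done
```

I shut the cap, put the long pin through the collar into the lower hole, and handed in at about 14 s while still gripping and pressing it down. No verdict was reported.

- **Cap:** I swung it shut with the closed fingers. The fingertips stopped at z = 0.069 m, the height given for the shut hump, with 19 N against the stop. Both cameras then showed it flat.
- **Pin:** I took the grey square-headed pin from the block and lowered it through the collar. The flange met the collar at the expected height. The last 2 mm of commanded push gave only 0.3 mm of travel while the force rose from 10 to 21 N, so the collar is at its stop. Over the next second the height and the force (about 21 N) held steady.
- **Other things:** In the last picture the short pin, screwdriver, washer, oil can and both look-alikes are where they started.

**Checks that disagreed:**
- The pin sat about 3 mm off in x from where the arm's position put it. I corrected this by comparing pin and collar in the scene image, because the arm hid them from the top camera.
- About 5 N of side load in x remains on the pin.
- The gripper reads about 18.5 mm on the 20 mm grip.

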